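Jack up one side of a bench sander and hold it there

ROBOT

A 6-joint arm with a two-finger parallel gripper is mounted at the origin on a cart in front of the work surface, level with it; the furniture and walls round the work are solid. World frame = base frame: x ahead of the robot, y to its left, z up, the work surface at z = 0. Lengths are in m, angles in rad, forces in N, time in s.
With the tool pointing down it reaches from about 0.375 to 0.9 m from the base axis. Payload 3.1 kg.
Tool frame: the origin (TCP) lies at the very end of the fingers, on their centre line; the grasp point (between the pads) lies 19 mm behind it; z points along the fingers, y is the line along which they close (so a half turn about z gives the same grasp; the last joint's range is limited). The gripper opens to 85 mm and grips with 20 to 120 N. Pads are 22 mm wide; open, the fingers measure 114 mm over their backs; the gripper's body (76 mm by 85 mm) begins 54 mm behind the grasp point. The pads swing forward as they close: fully open they stand 13 mm farther back than shut.
Start: joints at [0.936, 0.527, 1.433, -0, 1.181, -0.178], TCP at [0.275, 0.561, 0.197] pointing down, gripper open.
Joint ranges: [-3.08, 3.08], [-0.75, 2.2], [0.22, 2.44], [-1.43, 4.57], [0, 2.65], [-2.85, 2.85]. Speed limits (rad/s): [2.79, 2.79, 3.14, 3.14, 3.14, 3.14].

INTERFACE

Orientations are given as a unit quaternion [x, y, z, w].
In Python, from station import sense, snapshot, camera_params, sign_off gives the robot as it stands.
- The arm moves only by the shell command python3 -m handwheel 'ROWS' [OPENING] [FORCE]. ROWS is JSON, a list that holds one entry, the list of rows, each a list of 4 numbers: the shift along the tool's x, y, z in units of 25 mm (1.0 is 25 mm), then the turn about the tool's z in units of 6 degrees (1.0 is 6 degrees). A call has 1 to 20 rows; each row shifts and turns the commanded pose from where the row before left it, along the tool's axes as they then stand; what a row does not reach is not made up. A row lasts 1/8 s, in which the tool goes at most 62.5 mm and 10.7 degrees, less where a joint would pass 70% of its speed; a pose out of reach is approached as far as the arm can. A call is refused whole if a number of a shift passes 1 or a number of a turn 1, either way. A call with a gripper value outside its range is refused whole. OPENING is the finger opening in mm, from 0 to 85.4, set as the call begins (- or left out, the last holds). The fingers move at their own pace and stop on an object; FORCE is the grip in N (left out, the last holds). Time passes only in rows, so rows that do not move let the fingers close. It gives the time, the measured TCP pose, the force, the opening and the grip force at its end, in the units of the state.
- sense(): the state, without advancing time (a new reading comes with each control period).
- snapshot(name): name is "scene" or "top" or "wrist"; returns (picture, depth): 400x640x3 uint8, red, green, blue; 400x640 float32, m along the optical axis (not along the pixel's ray), 0 where there is no reading.
- camera_params(name): a dict with "mtx" (3x3 intrinsics, pixels), "extrinsics" (4x4, takes a point from camera to world coordinates); the wrist camera has in their place "hand_eye" (4x4, takes a point from camera to tool coordinates, whose origin is the TCP and whose axes are the flange's). Camera axes: x right, y up, looking along -z (the intrinsics and any distortion apply to the point x, -y, -z); pixel columns grow to the right and rows downward; lengths in m; the calibration is good to about 2 mm. The wrist camera is an equidistant fisheye: a pixel r from the principal point sees the ray r / f radians off the axis. A picture is of the moment at which its call begins: read the wrist's pose just before it. camera_params takes no time and is no camera call.
- sign_off(): hands the job in; it is judged then, once.
The state is a dict: "t": time; "q": joint angles; "qd": joint speeds; "tau": joint torques, N m; "tcp_pos": TCP position; "tool_rot": TCP orientation; "force": force on the tool from outside, world axes, zero at the start; "ft_torque": the same for the moment, N m; "finger_gap": opening from 0.0 (shut) to 1.0 (fully open); "gripper_force": force on a finger pad.
Only numpy, scipy, OpenCV 4.12 (cv2) and the standard library are available. Lean on these libraries where they do the work, as an engineer would, in place of code of your own. Each camera call takes 0.05 s, during which the arm holds its last target. There are 200 camera calls.

TASK

The bench sander needs a rubber pad under each of its two right-hand feet: set the jack's direction lever upright, stand the jack under the round spigot of the sander's jacking lug, and pump the handle until those two feet are a good centimetre off the bench. Finish with the handle held fully down, and keep holding it, so that I can slip the pads in. Let only the jack lift the sander, do not shove the sander along the bench, and leave everything else where it is.

Things in the scene. Friction and masses are not known exactly. Their poses are not given: they have to be found in the camera images.
- jack: Small ratchet jack, loose, 0.9 kg. Sole plate x = -111 to +76, y = -35 to +35 mm, 6 mm thick; on it two flat dark steel cheek plates, 50 mm over their outer faces (x = -94 to +66, z = 6 to 46 mm). Origin on the underside, on the middle line. +x points to the saddle end, -x to the handle, z up. Starts to the right of the sander.
- jack_grasp (a point): Good place to grasp and carry the jack, from above: across the flat cheeks (50 mm, closing along jack y), at jack x = -38, y = 0, z = 36 mm; the centre of mass is at x = -29 mm. Clear of handle and of the upright lever.
- saddle (a point): Centre of the floor of the round steel saddle cup on the jack's ram: jack x = +50, y = 0, z = 51 mm with the ram down. The cup is 46 mm across outside, 34 mm inside; its rim stands 4 mm above this floor (top at 55 mm with the ram down). Rises with the ram.
- jack_ram (a joint): Height of the ram (m), 0 = down. With the lever upright each full stroke adds a notch of about 9 mm: the ram stands at about 8, 16, 25 mm after one, two, three strokes with the handle up again, and at about 10, 19, 28 mm while the handle is held down. The spigot is met at 8 mm; 28 mm lifts the feet 13 mm. Three strokes are all the rack has; a fourth does no harm.
- jack_handle (a joint): Angle of the pump handle (rad): 0 = up (0.60 rad above level, at rest), 0.65 = fully down on its stop (about level). A spring brings it up when it is let go. Pressing the grip down takes 3 to 10 N. Make each stroke down to the stop and then let the handle come fully up.
- handle_grip (a point): Middle of the black rubber grip of the pump handle, on its axis; grip 68 mm long, 22 to 24 mm thick. It is 118 mm from the handle's pivot, which runs along y at jack x = -72, z = 36 mm. Handle up: at jack x = -169, y = 0, z = 103 mm; fully down: x = -190, z = 30 mm.
- direction_lever (a joint): Angle of the direction lever (rad): 0 = upright = lift; positive = leaning back towards the handle: then the holding pawl is out of the rack and the ram sinks back after every stroke. Starts at 0.55 to 0.8; stops at -0.12 and 0.85; stays where it is left; about 0.5 N at the knob, square to the lever, moves it; the jack stands loose and gives way to more.
- lever_knob (a point): Centre of the black ball (14 mm) at the end of the direction lever, on the jack's +y side, 48 mm from the lever's pivot (along y at jack x = +18, z = 34 mm), in the plane y = +33 mm. The blade is 8 mm (along x) by 5 mm. Upright, the ball is at jack x = +18, y = +33, z = 82 mm.
- sander: Bench disc sander, loose, about 4 kg, on 4 rubber feet. Grey base 200 x 190 mm, z = 30 to 76 mm, motor and disc up to z = 246 mm. Origin on the bench under the base's middle; -x is its front (disc, table), -y its right-hand side. A lug 40 mm wide (z = 66 to 76 mm) stands out of the right side, y = -95 to -155 mm. The jack comes in from there, jack +x along sander +y.
- lift_point (a point): The marked lift point: centre of the lower end of the round steel spigot (16 mm across, 7 mm long) under the lug; a steel button with a cross marks it on top. Sander x = 0, y = -135, z = 59 mm: 4 mm above the rim of the lowered saddle, so the jack slides under it. As the sander tilts it shifts about 5 mm towards the sander.
- foot_a (a point): Centre of the underside of the sander's right front foot (28 mm across): sander x = -78, y = -72, z = 0 mm.
- foot_b (a point): The same for the right rear foot: sander x = +78, y = -72, z = 0 mm.
- far_foot_a (a point): The same for the left front foot: sander x = -78, y = +72, z = 0 mm; it stays on the bench.
- pad_1: Round rubber pad 38 mm across, 6 mm thick, on the bench in front of the sander; origin under its centre. Leave it there.
- pad_2: The second pad, the same.
- wrench: Bystander: open-ended spanner, 214 mm long, 8 mm thick, flat at the front of the bench.
- spray_can: Bystander: spray can, 54 mm across, 205 mm tall, at the back of the bench.
- bit_case: Bystander: drill-bit case 110 x 63 x 32 mm, at the back.
- caliper: Bystander: vernier caliper 210 mm long, flat, at the back right.
- masking_tape: Bystander: roll of masking tape 89 mm across, 25 mm high, on the right.
- tape_measure: Bystander: tape measure 82 x 37 x 60 mm, on the right.
- offcut_1: Bystander: dark timber offcut 90 x 60 x 20 mm, at the front left.

How it is judged:
On the way, in this order (a step that is already met when the one before it is completed fails the run):
1. the lever is upright and the jack stands on the bench with its saddle under the spigot, the sander still on its feet (value of joint direction_lever below 0.25 rad and horizontal distance between saddle and lift_point below 0.009 m and height (world z) of jack below 0.004 m and angle between jack's own z axis and vertical below 0.05 rad and height (world z) of each of foot_a, foot_b below 0.003 m), for 0.2 s.
2. the jack takes the weight of that side of the sander (contact force between jack and sander above 5 N and height (world z) of each of foot_a, foot_b above 0.003 m), for 0.1 s.
At the end, for the whole second after the job is handed in: The arm keeps the handle down (over 0.58 rad) with the lever upright (under 0.25); spigot inside the saddle cup (within 10.5 mm, seated to 3 mm); the jack, level on the bench, carries over 8 N; both right feet over 10 mm up, left ones on the bench; the arm is off the sander (value of joint direction_lever below 0.25 rad and value of joint jack_handle above 0.58 rad and contact force between any of the fingers, the arm and jack above 1 N and height (world z) of each of foot_a, foot_b above 0.01 m and height (world z) of each of far_foot_a, jack below 0.004 m and contact force between jack and sander above 8 N and contact force between each of the arm, the fingers and sander below 0.5 N and horizontal distance between saddle and lift_point below 0.0105 m and z of lift_point in the frame of saddle below 0.003 m and angle between jack's own z axis and vertical below 0.06 rad and linear speed of sander below 0.02 m/s); the arm keeps its last pose, push and grip.
It fails at once if the sander is shoved along the bench by more than 25 mm (distance of far_foot_a from where it was at the start of the episode above 0.025 m).
It fails at once if the arm lifts or pushes hard on the sander (contact force between any of the arm, the fingers and sander above 20 N).
It fails at once if a pad or a bystander is moved by more than 30 mm (distance of any of pad_1, pad_2, wrench, spray_can, bit_case, caliper, masking_tape, tape_measure, offcut_1 from where it was at the start of the episode above 0.03 m).
It also fails if it takes over 72 s, if anything falls off the work surface, if the arm or the gripper's body presses on something with over 40 N, if the wrist force passes 120 N, or if a joint passes its speed limit or range.

## Working session

There is one attempt and no reset: what is moved stays moved. The work goes in short steps, Python scripts to look and compute and a shell command to move; the robot and the scene stay as the last step left them, time stands still between calls to the robot, and variables do not carry over. Pictures are saved under pics/ and viewed, at most 10 in all, crops included, and the job is handed in when it is done.

```bash
mkdir -p pics
cat > h.py <<'E'
import numpy as np, cv2
from station import sense, snapshot, camera_params, sign_off
def snap(n,f):
    p,d=snapshot(n); cv2.imwrite('pics/'+f+'.png',p[:,:,::-1]); np.save('pics/'+f+'.npy',d); return p,d
def world(n,u,v,d=None,z=None):
    c=camera_params(n);K=c['mtx'];E=np.array(c['extrinsics'])
    K=np.array(K); r=np.array([(u-K[0,2])/K[0,0],-(v-K[1,2])/K[1,1],-1.])
    if z is None: return (E@np.r_[r*d,1])[:3]
    R=E[:3,:3]@r; return E[:3,3]+R*(z-E[2,3])/R[2]
def proj(n,P):
    c=camera_params(n);K=np.array(c['mtx']);E=np.array(c['extrinsics'])
    p=np.linalg.inv(E)@np.r_[P,1]; return K[0,0]*p[0]/-p[2]+K[0,2],K[1,1]*-p[1]/-p[2]+K[1,2]
E
python3 - <<'E'
from h import *
s=sense();print(s['t'],s['tcp_pos'],s['tool_rot'],s['finger_gap'])
snap('top','top0');snap('scene','scene0')
for n in('top','scene'):
    c=camera_params(n);print(c)
E
```

```text
0.0 [0.27458948 0.56056194 0.19642102] [ 2.25925669e-01  9.74143925e-01 -1.00759587e-03 -4.35596312e-04] 0.9950127585974091
{'mtx': array([[384.25170847,   0.        , 317.88490544],
       [  0.        , 384.25170847, 199.77849615],
       [  0.        ,   0.        ,   1.        ]]), 'extrinsics': array([[ 0.01484558,  0.9894672 , -0.14399399,  0.36085129],
       [-0.9997602 ,  0.01700745,  0.01379429, -0.03948226],
       [ 0.01609797,  0.14375468,  0.98948241,  1.54508337],
       [ 0.        ,  0.        ,  0.        ,  1.        ]])}
{'mtx': array([[380.09943028,   0.        , 315.8824456 ],
       [  0.        , 380.09943028, 200.983523  ],
       [  0.        ,   0.        ,   1.        ]]), 'extrinsics': array([[ 0.65443221,  0.5810301 , -0.48386208,  0.00963025],
       [-0.75606291,  0.49494037, -0.42825565, -0.52835059],
       [-0.00934654,  0.64609446,  0.76320023,  0.95469468],
       [ 0.        ,  0.        ,  0.        ,  1.        ]])}
```

View pics/top0.png

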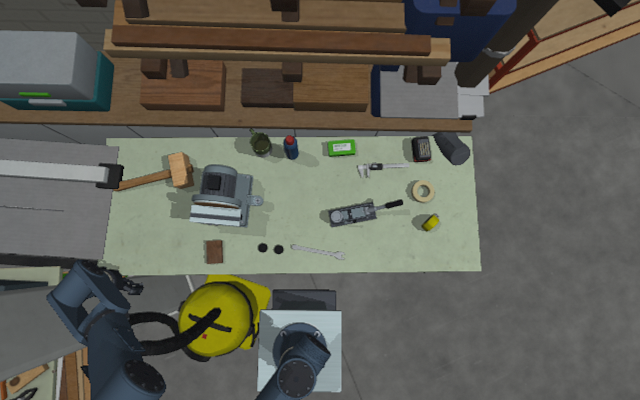

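View pics/scene0.png

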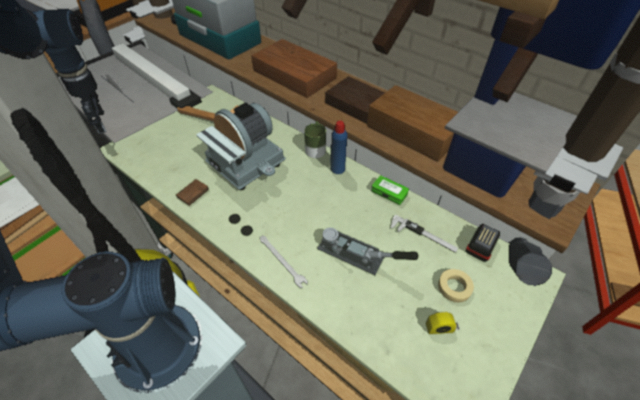

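The sander is at about (222,195) in the top view with its lug at (257,200). The jack is at about (352,213), saddle to the left and handle at (403,203). I'll enlarge both.

Run:
```python
import cv2,numpy as np
a=cv2.imread('pics/top0.png');b=cv2.imread('pics/scene0.png')
A=cv2.resize(a[185:240,315:415],None,fx=8,fy=8,interpolation=cv2.INTER_CUBIC)[:290+150]
cv2.imwrite('pics/c1.png',A)
B=cv2.resize(a[155:235,180:280],None,fx=7,fy=7,interpolation=cv2.INTER_CUBIC)
cv2.imwrite('pics/c2.png',B)
```

```text
(no output)
```

View pics/c1.png

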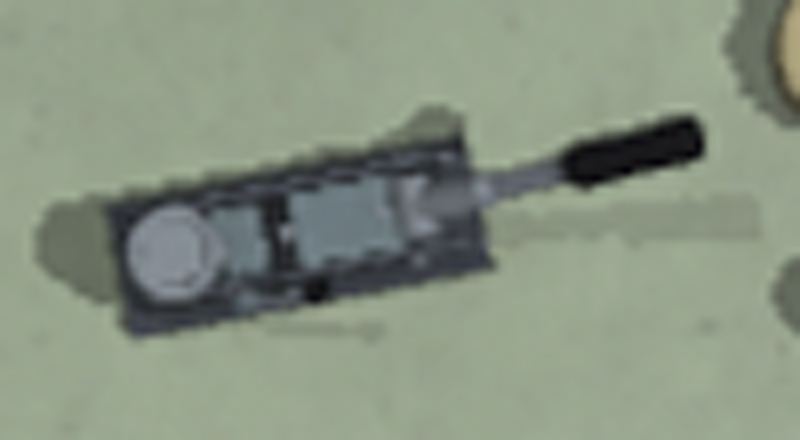

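View pics/c2.png

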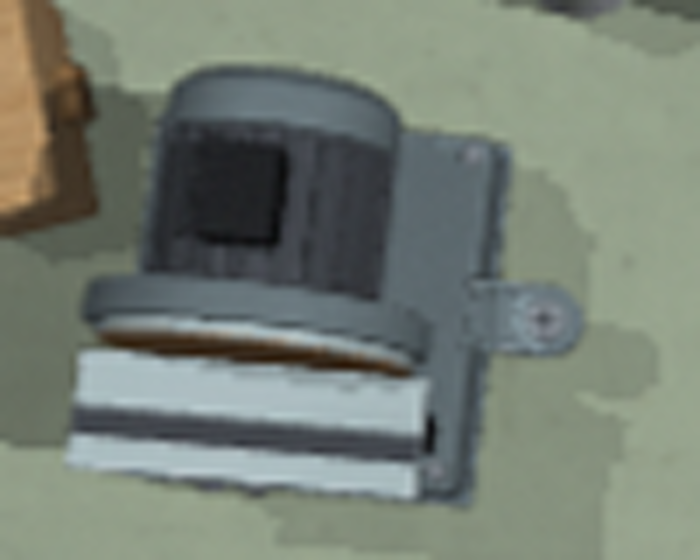

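Crop 1: saddle centre at (171,253), knob at (318,290), sole corners at (108,205), (462,130), (492,268) and (128,335). Crop 2: lug cross at (544,319), base right corners at (508,145) rear and (470,503) front.

Run:
```python
from h import *
f1=lambda x,y,z:world('top',315+(x+.5)/8-.5,185+(y+.5)/8-.5,z=z)
f2=lambda x,y,z:world('top',180+(x+.5)/7-.5,155+(y+.5)/7-.5,z=z)
sad=f1(171,253,.055);kn=f1(318,290,.07);g=f1(633,150,.103+.008)
co=[f1(*c,.006) for c in((108,205),(462,130),(492,268),(128,335))]
print('sad',sad,'knob',kn,'grip',g);print(np.array(co))
ax=(co[0]+co[3]-co[1]-co[2])/2;print('len',np.linalg.norm(ax),'yaw sole',np.degrees(np.arctan2(ax[1],ax[0])))
a=sad-g;print('yaw axis',np.degrees(np.arctan2(a[1],a[0])),np.hypot(*a[:2]))
m=sum(co)/4;u=ax/np.linalg.norm(ax);print('origin from sole',m+u*.0175)
print('orig from sad',sad-u*.05)
v=np.array([-u[1],u[0]]);d=(kn-sad)[:2];print('knob in jack',d@u[:2]+.05,d@v)
l=f2(544,319,.078);r=f2(508,145,.076);fr=f2(470,503,.076);e=r-fr
print('lug',l,'rear',r,'front',fr,np.linalg.norm(e),'sander yaw',np.degrees(np.arctan2(e[1],e[0])))
mid=(r+fr)/2;e2=l-mid;print(np.linalg.norm(e2[:2]),'lugdir+180',np.degrees(np.arctan2(-e2[1],-e2[0])))
d=np.load('pics/top0.npy');print('depth lug',world('top',257,200,d[200,257]),'saddle',world('top',336,217,d[217,336]))
print(camera_params('wrist'))
```

```text
sad [ 0.51427949 -0.13158113  0.055     ] knob [ 0.49599878 -0.20168683  0.07      ] grip [ 0.56097586 -0.34612071  0.111     ]
[[ 0.54310696 -0.10262264  0.006     ]
 [ 0.5843827  -0.28174218  0.006     ]
 [ 0.51440489 -0.29649881  0.006     ]
 [ 0.47769412 -0.11337505  0.006     ]]
len 0.18527149411348035 yaw sole 102.14963241515763
yaw axis 102.27939280259982 0.21956270362022226
origin from sole [ 0.52621402 -0.18145165  0.006     ]
orig from sad [ 0.52480276 -0.1804612   0.055     ]
knob in jack -0.014687960432383892 0.0326260745730554
lug [0.56892298 0.17323883 0.078     ] rear [0.6664877  0.19713734 0.076     ] front [0.46727565 0.20994924 0.076     ] 0.19962360930954423 sander yaw -3.6797879087079157
0.030373132300148094 lugdir+180 93.85361184908609
depth lug [0.56976032 0.17466488 0.0758832 ] saddle [ 0.5112149  -0.13191881  0.05389923]
{'mtx': array([[309.70691629,   0.        , 319.14257435],
       [  0.        , 309.70691629, 205.84234862],
       [  0.        ,   0.        ,   1.        ]]), 'hand_eye': array([[ 6.52613387e-04,  9.50610696e-01,  3.10385049e-01,
         7.99572516e-02],
       [ 9.99999439e-01, -3.61539913e-04, -9.95309902e-04,
         2.39410030e-04],
       [-8.33935655e-04,  3.10385525e-01, -9.50610399e-01,
        -1.75576585e-01],
       [ 0.00000000e+00,  0.00000000e+00,  0.00000000e+00,
         1.00000000e+00]])}
```

The measurements agree: jack yaw is about 102°, lever about 0.75 rad, sander yaw about -3.5°. I'll raise the tool and turn it to the jack's heading.

```bash
python3 -m handwheel '[[[0,0,-0.2,1],[0,0,-0.2,1],[0,0,-0.2,1],[0,0,-0.2,1],[0,0,-0.2,1],[0,0,-0.2,1],[0,0,-0.2,1],[0,0,-0.2,1],[0,0,0,0.6],[0,0,0,0]]]' 0 40
cat >> h.py <<'E'
from scipy.spatial.transform import Rotation as Ro
def jk(o,yaw,x,y,z):
    c,s=np.cos(np.radians(yaw)),np.sin(np.radians(yaw)); return np.array([o[0]+c*x-s*y,o[1]+s*x+c*y,z])
def go(P,yaw=None):
    s=sense();R=Ro.from_quat(s['tool_rot']).as_matrix();h=np.degrees(np.arctan2(R[1,0],R[0,0]))
    print('t',s['t'],'tcp',np.round(s['tcp_pos'],4),'head',round(h,2),'F',np.round(s['force'],1),'gap',s['finger_gap'])
    print('units',np.round(R.T@(np.array(P)-s['tcp_pos'])/.025,2),'turn',None if yaw is None else round((h-yaw)/6,2))
E
python3 - <<'E'
from h import *
go(jk((.5255,-.181),102.2,-.05,.038,.2),102.2)
E
```

```text
t: 1.35
tcp_pos: [0.2748, 0.5609, 0.2369]
tool_rot: [0.627, 0.779, -0.001, 0.0]
force: [0.3, 0.4, -0.1]
finger_gap: 0.001
gripper_force: 0.0
t 1.35 tcp [0.2748 0.5609 0.2369] head 102.33 F [ 0.3  0.4 -0.1] gap 0.0014417577133566174
units [-33.13   1.94   1.5 ] turn 0.02
```

```bash
python3 -m handwheel '[[[-1,0.06,0,0],[-1,0.06,0,0],[-1,0.06,0,0],[-1,0.06,0,0],[-1,0.06,0,0],[-1,0.06,0,0],[-1,0.06,0,0],[-1,0.06,0,0],[-1,0.06,0,0],[-1,0.06,0,0],[-1,0.06,0,0],[-1,0.06,0,0],[-1,0.06,0,0],[-1,0.06,0,0],[-1,0.06,0,0],[-1,0.06,0,0],[-1,0.06,0,0],[-1,0.06,0,0],[-1,0.06,0,0],[-1,0.06,0,0]]]' >/dev/null
python3 -m handwheel '[[[-1,0.06,0,0],[-1,0.06,0,0],[-1,0.06,0,0],[-1,0.06,0,0],[-1,0.06,0,0],[-1,0.06,0,0],[-1,0.06,0,0],[-1,0.06,0,0],[-1,0.06,0,0],[-1,0.06,0,0],[-1,0.06,0.2,0],[-1,0.06,0.3,0],[-1,0.06,0.5,0],[0,0,0.5,0],[0,0,0,0]]]'
python3 - <<'E'
from h import *
p,d=snap('wrist','w1')
go(jk((.5255,-.181),102.2,-.05,.038,.055),102.2)
E
```

```text
t: 5.72
tcp_pos: [0.4975, -0.2332, 0.1979]
tool_rot: [0.627, 0.779, 0.0, -0.003]
force: [0.2, 0.2, 0.2]
finger_gap: 0.001
gripper_force: 0.0
t 5.775 tcp [ 0.498  -0.2332  0.1988] head 102.3 F [-0.3  0.  -0.1] gap 0.001989742617075846
units [-0.21  0.01  5.75] turn 0.02
```

View pics/w1.png

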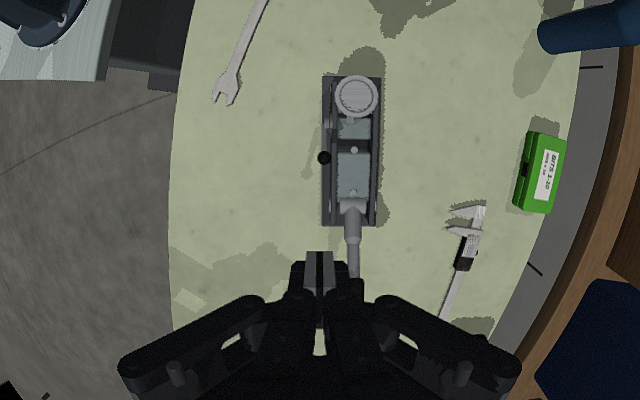

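The wrist view shows the knob at (324,158), the saddle at (355,96), and sole corners at about (322,77), (381,79), (377,226) and (322,226). I'll convert these to world positions.

```bash
cat >> h.py <<'E'
def wr(u,v,z,pos,quat):
    c=camera_params('wrist');K=c['mtx'];H=np.array(c['hand_eye'])
    x=(u-K[0,2])/K[0,0];y=(v-K[1,2])/K[1,1];th=np.hypot(x,y)
    r=np.array([np.sin(th)*x/th,-np.sin(th)*y/th,-np.cos(th)])
    R=Ro.from_quat(quat).as_matrix();o=R@H[:3,3]+pos;w=R@H[:3,:3]@r
    return o+w*(z-o[2])/w[2]
E
python3 - <<'E'
from h import *
s=sense();f=lambda u,v,z:wr(u,v,z,s['tcp_pos'],s['tool_rot'])
sad=f(355,96,.055);kn=f(324,158,.069);co=np.array([f(*c,.006) for c in((322,77),(381,79),(377,226),(322,226))])
ax=(co[0]+co[1]-co[2]-co[3])/2;u=ax/np.linalg.norm(ax);yaw=np.degrees(np.arctan2(u[1],u[0]))
print(sad,kn,'\n',co,np.linalg.norm(ax),yaw,'orig sole',co.mean(0)+u*.0175,'sad',sad-.05*u)
d=(kn-sad)[:2];print('knob',d@u[:2]+.05,d@[-u[1],u[0]])
E
```

```text
[ 0.51339362 -0.13406124  0.055     ] [ 0.49596769 -0.2020316   0.069     ] 
 [[ 0.47577686 -0.11739648  0.006     ]
 [ 0.54375918 -0.10296466  0.006     ]
 [ 0.58518686 -0.28259517  0.006     ]
 [ 0.51553771 -0.29755559  0.006     ]] 0.18441810483511123 102.71613073375252 orig sole [ 0.52621304 -0.1830572   0.006     ] sad [ 0.52439967 -0.18283487  0.055     ]
knob -0.012467409244091697 0.03196021546056441
```

```bash
python3 -m handwheel '[[[-0.2,0,0.75,0],[0,0,1,0],[0,0,1,0],[0,0,1,0],[0,0,1,0],[0,0,0.7,0],[0,0,0.3,0],[0,0,0,0]]]'
python3 - <<'E'
from h import *
go(jk((.5253,-.182),102.4,.000,.038,.055),102.4)
E
```

```text
t: 6.78
tcp_pos: [0.5001, -0.2388, 0.0563]
tool_rot: [0.627, 0.779, 0.0, -0.0]
force: [-0.2, 0.6, 0.3]
finger_gap: 0.002
gripper_force: 0.0
t 6.775 tcp [ 0.5001 -0.2388  0.0563] head 102.32 F [-0.2  0.6  0.3] gap 0.001936821824961564
units [ 2.   -0.05  0.05] turn -0.01
```

```bash
python3 -m handwheel '[[[0.3,0,0,0],[0.2,0,0,0],[0.2,0,0,0],[0.2,0,0,0],[0.2,0,0,0],[0.2,0,0,0],[0.2,0,0,0],[0.2,0,0,0],[0.2,0,0,0],[0.1,0,0,0],[0.05,0,0,0],[0,0,0,0]]]'
python3 -m handwheel '[[[-0.5,0,0,0],[-1,0,-0.2,0],[-0.5,0,-1,0],[0,0,-1,0],[0,0,-1,0],[0,0,-1,0],[0,0,-1,0],[0,0,0,0]]]' 85
python3 - <<'E'
from h import *
snap('wrist','w2')
s=sense();print(s)
E
```

```text
t: 8.28
tcp_pos: [0.4892, -0.1892, 0.0562]
tool_rot: [0.627, 0.779, -0.0, 0.0]
force: [-0.9, -1.3, 0.4]
finger_gap: -0.003
gripper_force: 0.0
t: 9.28
tcp_pos: [0.5013, -0.24, 0.1882]
tool_rot: [0.628, 0.779, 0.0, 0.003]
force: [0.2, 0.2, -0.1]
finger_gap: 0.997
gripper_force: 0.0
{'t': 9.325, 'q': array([-6.47352818e-01,  4.45004584e-01,  1.62462981e+00, -1.34285225e-04,
        1.06962499e+00, -8.61161204e-01]), 'qd': array([0.00176303, 0.02695608, 0.03408638, 0.00214333, 0.00106864,
       0.0007583 ]), 'tau': array([ 3.28188424e-02, -3.98131764e+01, -1.68202436e+01,  1.96641959e-03,
       -2.47127126e-02, -1.99682210e-03]), 'tcp_pos': array([ 0.50027056, -0.23911823,  0.18674771]), 'tool_rot': array([ 6.27595775e-01,  7.78538489e-01, -2.25699747e-05,  1.16790414e-03]), 'force': array([-0.02935926, -0.00706034, -0.13923698]), 'ft_torque': array([-0.05884474,  0.04236265,  0.03275549]), 'gripper_force': 0.0, 'finger_gap': 0.9997954015816519}
```

View pics/w2.png

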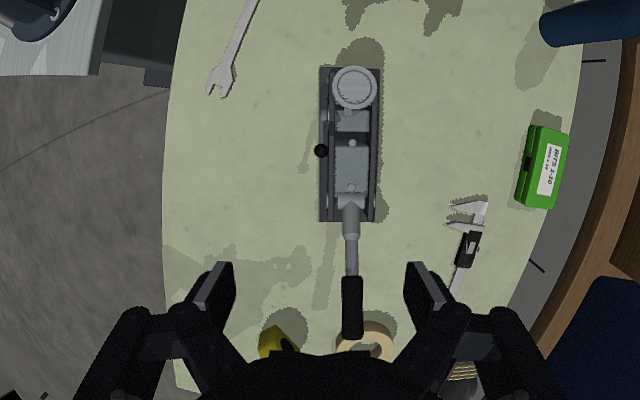

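Run:
```python
from h import *
s=sense();f=lambda u,v,z:wr(u,v,z,s['tcp_pos'],s['tool_rot'])
co=np.array([f(*c,.006) for c in((320,67),(382,69),(376,221),(319,221))])
ax=(co[0]+co[1]-co[2]-co[3])/2;u=ax/np.linalg.norm(ax);yaw=np.degrees(np.arctan2(u[1],u[0]))
sad=f(354,88,.055);o=sad-.05*u;print(sad,yaw,'orig sole',co.mean(0)+u*.0175,'sad',o)
for z in(.069,.082):
    kn=f(321,151,z);d=(kn-o)[:2];print('knob',z,d@u[:2],d@[-u[1],u[0]])
# where is finger tip in jack frame at last push
d=np.array([.4892,-.1892])-o[:2];print(d@u[:2],d@[-u[1],u[0]])
a=cv2.imread('pics/w2.png')[55:235,290:400];cv2.imwrite('pics/c3.png',cv2.resize(a,None,fx=3.3,fy=3.3,interpolation=cv2.INTER_CUBIC))
```

```text
[ 0.51233785 -0.13371182  0.055     ] 102.01466001583462 orig sole [ 0.52434665 -0.17956275  0.006     ] sad [ 0.52274594 -0.18261653  0.055     ]
knob 0.069 -0.011463690911886747 0.03191170400155083
knob 0.082 -0.009632938529635746 0.03201794545314529
0.0005437389701836229 0.03418152545082566
```

View pics/c3.png

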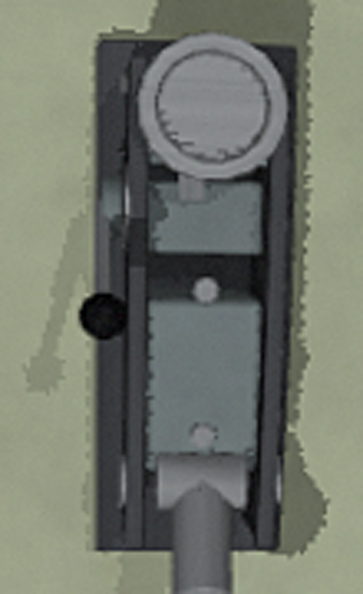

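The knob at (321,151) is still back at jack x ≈ -11 mm, so the push didn't hold. The fingers opening during the retreat may have dragged it. I'll push again with the fingers shut and look before leaving.

```bash
python3 -m handwheel '[[[0,0,0,0],[0,0,0,0],[0,0,0,0],[0,0,1,0],[0,0,1,0],[0,0,1,0],[0,0,1,0],[0,0,0.8,0],[0,0,0.4,0],[0,0,0,0]]]' 0
python3 - <<'E'
from h import *
go(jk((.5235,-.182),102.2,.000,.035,.055),102.2)
E
python3 -m handwheel '[[[0.3,0,0,0],[0.2,0,0,0],[0.2,0,0,0],[0.2,0,0,0],[0.2,0,0,0],[0.2,0,0,0],[0.2,0,0,0],[0.2,0,0,0]]]'
python3 -m handwheel '[[[0.1,0,0,0],[0.1,0,0,0],[0.1,0,0,0],[0,0,0,0]]]'
python3 - <<'E'
from h import *
p,d=snap('wrist','w3')
a=p[40:300,220:420,::-1];cv2.imwrite('pics/c4.png',cv2.resize(a,None,fx=2.3,fy=2.3,interpolation=cv2.INTER_CUBIC))
go(jk((.5235,-.182),102.2,.000,.035,.055),102.2)
E
```

```text
t: 10.58
tcp_pos: [0.4995, -0.2378, 0.0555]
tool_rot: [0.627, 0.779, -0.0, -0.001]
force: [-0.6, -0.1, -0.1]
finger_gap: -0.001
gripper_force: 0.0
t 10.575 tcp [ 0.4995 -0.2378  0.0555] head 102.29 F [-0.6 -0.1 -0.1] gap -0.000961167970140961
units [1.98 0.01 0.02] turn 0.01
t: 11.58
tcp_pos: [0.4907, -0.1962, 0.0561]
tool_rot: [0.627, 0.779, -0.0, -0.0]
force: [-0.4, -0.2, -0.5]
finger_gap: -0.002
gripper_force: 0.0
t: 12.08
tcp_pos: [0.4891, -0.189, 0.0561]
tool_rot: [0.627, 0.779, -0.0, -0.0]
force: [0.5, 0.8, -0.1]
finger_gap: -0.002
gripper_force: 0.0
t 12.125 tcp [ 0.4891 -0.1892  0.0562] head 102.29 F [-0.2 -0.7  0.8] gap -0.0020068720171078224
units [-0.01  0.    0.05] turn 0.01
```

View pics/c4.png

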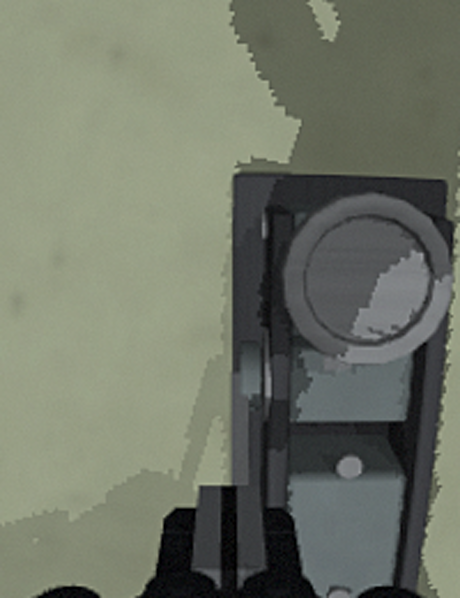

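```bash
cat >> h.py <<'E'
def wd(u,v,d,pos,quat):
    c=camera_params('wrist');K=c['mtx'];H=np.array(c['hand_eye'])
    x=(u-K[0,2])/K[0,0];y=(v-K[1,2])/K[1,1];th=np.hypot(x,y)
    r=np.array([np.tan(th)*x/th,-np.tan(th)*y/th,-1.])*d
    return Ro.from_quat(quat).as_matrix()@(H[:3,:3]@r+H[:3,3])+pos
def injack(P,o,yaw):
    c,s=np.cos(np.radians(yaw)),np.sin(np.radians(yaw));d=P[:2]-np.array(o)[:2];return np.round([1e3*(d@[c,s]),1e3*(d@[-s,c]),1e3*P[2]],1)
E
python3 - <<'E'
from h import *
s=sense();D=np.load('pics/w3.npy')
for u in(312,319,326):
  for v in(195,210,225,235,245,250,254,260,270,280,290): print(u,v,D[v,u],injack(wd(u,v,D[v,u],s['tcp_pos'],s['tool_rot']),(.5235,-.182),102.2))
p,d=snap('scene','s3')
print(proj('scene',s['tcp_pos']))
u,v=map(int,proj('scene',s['tcp_pos']))
cv2.imwrite('pics/c5.png',cv2.resize(p[v-45:v+45,u-50:u+80,::-1],None,fx=6,fy=6,interpolation=cv2.INTER_CUBIC))
E
```

```text
312 195 0.24160919 [13.4 40.6 -0.6]
312 210 0.24507953 [ 1.2 40.7 -0.2]
312 225 0.24938339 [-11.7  40.7  -0.6]
312 235 0.2526874 [-20.7  40.8  -1.1]
312 245 0.25522897 [-29.7  40.9  -0.8]
312 250 0.2559662 [-34.   40.9  -0.2]
312 254 0.14921914 [11.8 38.5 97.1]
312 260 0.1432643 [ 11.8  38.4 103.4]
312 270 0.13567457 [ 11.1  38.2 111.6]
312 280 0.12589003 [ 12.1  38.  121.6]
312 290 0.12270118 [  9.8  37.9 125.7]
319 195 0.24097234 [13.6 35.2  0. ]
319 210 0.24710459 [ 0.6 35.1 -2.2]
319 225 0.24987529 [-11.9  35.1  -1. ]
319 235 0.25322127 [-20.9  35.1  -1.6]
319 245 0.25580204 [-29.9  35.1  -1.4]
319 250 0.25688952 [-34.4  35.1  -1.1]
319 254 0.14977531 [11.6 35.1 96.6]
319 260 0.14347436 [ 11.7  35.1 103.2]
319 270 0.1331908 [ 12.4  35.1 113.8]
319 280 0.12640955 [ 11.8  35.1 121.1]
319 290 0.120373145 [ 11.1  35.1 127.7]
326 195 0.20044494 [24.9 30.6 39. ]
326 210 0.19984445 [15.8 30.6 42.6]
326 225 0.19509175 [ 8.4 30.7 50. ]
326 235 0.19161537 [ 3.7 30.8 55.2]
326 245 0.18735471 [-0.4 30.8 61. ]
326 250 0.18520619 [-2.4 30.9 63.9]
326 254 0.15092649 [11.  31.7 95.6]
326 260 0.1431076 [ 11.9  31.8 103.5]
326 270 0.134432 [ 11.8  32.  112.7]
326 280 0.12630476 [ 11.8  32.2 121.2]
326 290 0.12253605 [  9.9  32.3 125.8]
(np.float64(339.4057103937476), np.float64(248.91907397384693))
```

View pics/c5.png

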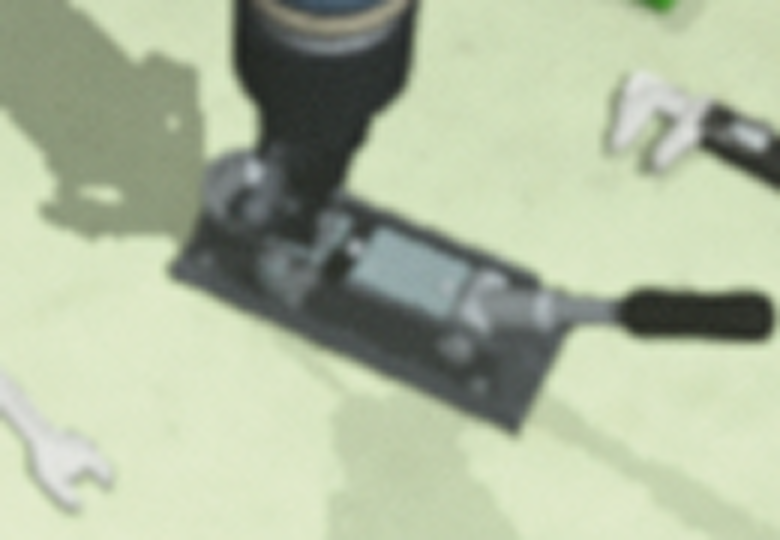

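The finger ends are really at z ≈ 0.096 while the TCP reads 0.056, so the fingers passed over the knob. I'll check where the real tips are in the tool frame, shut and open.

Run:
```python
from h import *
I=np.zeros(3);q=[0,0,0,1]
for n in('w1','w2','w3'):
    D=np.load('pics/%s.npy'%n); best=[]
    for v in range(230,400,1):
        for u in range(100,540,2):
            if D[v,u]>0:
                P=wd(u,v,D[v,u],I,q)
                if P[2]<.0 and abs(P[1])<.07: best.append(np.r_[P*1e3,u,v])
    b=np.array(best);b=b[b[:,2].argsort()[::-1]]
    for k in range(0,200,25): print(n,np.round(b[k],1))
s=sense();print(s['q'])
```

```text
Traceback (most recent call last):
  File "h.py", line 27, in wd
    c=camera_params('wrist');K=c['mtx'];H=np.array(c['hand_eye'])
ValueError: time passes only in moves, steps and waits
```

Run:
```python
import h
from h import *
C=camera_params('wrist');h.camera_params=lambda n:C
I=np.zeros(3);q=[0,0,0,1]
for n in('w1','w2','w3'):
    D=np.load('pics/%s.npy'%n); b=[]
    for v in range(230,400,3):
        for u in range(110,530,3):
            if D[v,u]>0:
                P=wd(u,v,D[v,u],I,q)
                if P[2]<.01 and abs(P[1])<.075: b.append(np.r_[P*1e3,u,v])
    b=np.array(b);b=b[b[:,2].argsort()[::-1]]
    for k in range(0,160,20): print(n,np.round(b[k],1))
```

```text
w1 [ 11.2  -4.  -36.9 311.  251. ]
w1 [ 11.6   1.9 -41.  323.  254. ]
w1 [  7.2  12.  -45.3 344.  266. ]
w1 [ 10.7  -5.1 -48.6 308.  263. ]
w1 [  7.5  -9.2 -51.5 299.  272. ]
w1 [  7.5  -9.1 -54.2 299.  275. ]
w1 [  7.3   9.9 -56.5 341.  278. ]
w1 [  7.2 -11.4 -59.  293.  281. ]
w2 [  2.  -42.6 -46.7 233.  275. ]
w2 [ -8.   42.4 -50.5 404.  296. ]
w2 [ 11.9  45.3 -52.4 416.  263. ]
w2 [ -5.   42.5 -54.8 407.  296. ]
w2 [  4.6  42.3 -56.4 410.  281. ]
w2 [ -2.8  42.8 -58.2 410.  296. ]
w2 [ 11.3  48.9 -60.2 428.  272. ]
w2 [ -3.6 -42.4 -62.1 227.  302. ]
w3 [  0.7  56.7   9.7 404.  233. ]
w3 [ 11.7   2.  -37.8 323.  251. ]
w3 [  7.5  10.7 -42.7 341.  263. ]
w3 [  7.6   9.1 -45.9 338.  266. ]
w3 [  7.5  -9.4 -48.6 299.  269. ]
w3 [  7.7 -13.3 -51.8 290.  272. ]
w3 [ 12.2  -3.6 -54.1 311.  266. ]
w3 [  7.6  11.2 -57.  344.  278. ]
```

The true finger ends sit about 37 mm short of the reported TCP (shut) and about 48 mm short (open), the same in all three pictures. I'll use that offset, back off, go 37 mm lower and push again.

```bash
python3 -m handwheel '[[[-1,0,0,0],[-1,0,0,0],[0,0,0.5,0],[0,0,0.5,0],[0,0,0.4,0],[0,0,0,0],[0.3,0,0,0],[0.2,0,0,0],[0.2,0,0,0],[0.2,0,0,0],[0.2,0,0,0],[0.2,0,0,0],[0.2,0,0,0],[0.2,0,0,0],[0.1,0,0,0],[0.1,0,0,0],[0.1,0,0,0],[0,0,0,0]]]'
python3 - <<'E'
from h import *
p,d=snap('wrist','w4')
s=sense()
for u in(321,326,330):
  for v in(195,205,215,225,235,245): print(u,v,injack(wd(u,v,d[v,u],s['tcp_pos'],s['tool_rot']),(.5235,-.182),102.2))
a=p[40:300,220:420,::-1];cv2.imwrite('pics/c6.png',cv2.resize(a,None,fx=2.3,fy=2.3,interpolation=cv2.INTER_CUBIC))
E
```

```text
t: 14.42
tcp_pos: [0.4889, -0.1889, 0.0211]
tool_rot: [0.627, 0.779, 0.0, -0.0]
force: [0.5, -0.3, -0.1]
finger_gap: 0.001
gripper_force: 0.0
321 195 [23.7 34.  -1.3]
321 205 [17.9 34.   2.4]
321 215 [11.3 34.   3.6]
321 225 [21.1 34.2 46.4]
321 235 [22.2 34.3 62.2]
321 245 [25.5 34.4 80.2]
326 195 [25.4 30.8  4.7]
326 205 [26.3 31.3 28.4]
326 215 [24.1 31.5 39.3]
326 225 [22.  31.7 48.6]
326 235 [22.6 32.  63. ]
326 245 [26.1 32.4 81.5]
330 195 [25.3 28.2  4.5]
330 205 [27.6 29.2 32.6]
330 215 [23.9 29.3 38.7]
330 225 [21.4 29.6 47.3]
330 235 [22.5 30.1 62.7]
330 245 [26.  30.7 81.1]
```

View pics/c6.png

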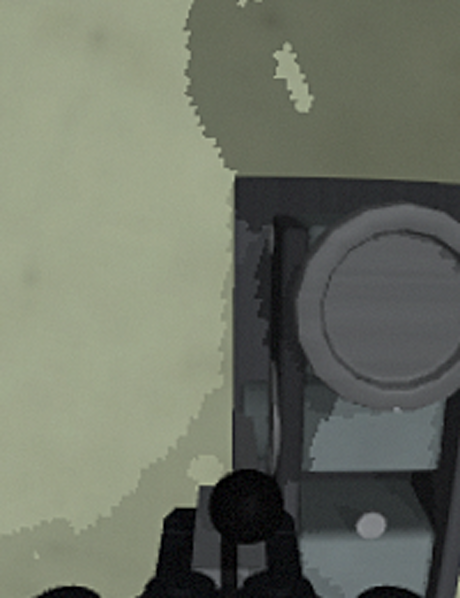

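Upright: the knob sits in front of the fingers at crop pixel (247,505), and the blade's face reads x ≈ 22 mm at every height. Next I back off, rise, shift over the grasp point and open.

```bash
python3 -m handwheel '[[[-0.5,0,0,0],[-1,0,0,0],[0,0,-1,0],[0,0,-1,0],[0,0,-1,0],[0,0,-1,0],[0,0.7,0,0],[0,0.7,0,0],[0,0,0,0]]]'
python3 -m handwheel '[[[0,0,0,0],[0,0,0,0],[0,0,0,0],[0,0,0,0]]]' 85
python3 - <<'E'
import h
from h import *
p,d=snap('wrist','w5');s=sense()
go(jk((.5235,-.182),102.2,-.038,0,-.020),102.2)
C=camera_params('wrist');h.camera_params=lambda n:C
L=[]
for v in range(20,200,2):
  for u in range(250,420,2):
    if d[v,u]>0:L.append(wd(u,v,d[v,u],s['tcp_pos'],s['tool_rot']))
L=np.array(L);J=np.array([injack(P,(.5235,-.182),102.2) for P in L])
r=J[(J[:,2]>48)&(J[:,2]<60)&(J[:,0]>20)&(J[:,0]<80)&(abs(J[:,1])<28)];print('saddle',len(r),(r.min(0)+r.max(0))/2,np.ptp(r,0))
b=J[(J[:,2]>3)&(J[:,2]<12)&(abs(J[:,1])<60)&(abs(J[:,0])<130)]
print('sole',b.min(0),b.max(0))
k=J[(J[:,2]>70)&(J[:,0]<50)&(J[:,0]>-40)&(J[:,1]>15)&(J[:,1]<50)];print('knob',len(k),k.mean(0) if len(k) else 0)
E
```

```text
t: 15.6
tcp_pos: [0.5327, -0.2183, 0.12]
tool_rot: [0.627, 0.779, -0.0, -0.0]
force: [-1.2, -0.3, -0.3]
finger_gap: -0.0
gripper_force: 0.0
t: 16.1
tcp_pos: [0.5311, -0.2185, 0.1212]
tool_rot: [0.627, 0.779, -0.0, -0.0]
force: [0.3, -0.0, -0.4]
finger_gap: 0.847
gripper_force: 0.0
t 16.15 tcp [ 0.5311 -0.2184  0.1212] head 102.27 F [-0.3  0.4 -0.2] gap 0.9238338502696226
units [-0.03  0.01  5.65] turn 0.01
saddle 660 [49.35 -1.1  52.15] [44.3 45.   7.1]
sole [-44.4 -36.3   3.2] [76.  33.7 11.9]
knob 74 [19.7527027  31.38918919 85.89594595]
```

```bash
python3 -m handwheel '[[[0,0.04,1,0],[0,0,1,0],[0,0,1,0],[0,0,1,0],[0,0,0.8,0],[0,0,0.5,0],[0,0,0.3,0],[0,0,0,0]]]'
python3 -m handwheel '[[[0,0,0,0],[0,0,0,0],[0,0,0,0],[0,0,0,0],[0,0,0,0],[0,0,0,0]]]' 40 60
```

```text
t: 17.15
tcp_pos: [0.5323, -0.2182, -0.019]
tool_rot: [0.627, 0.779, -0.0, -0.0]
force: [0.4, -0.5, 0.2]
finger_gap: 0.995
gripper_force: 0.0
t: 17.9
tcp_pos: [0.5325, -0.2185, -0.0179]
tool_rot: [0.627, 0.779, -0.0, 0.0]
force: [-1.8, 0.3, 5.3]
finger_gap: 0.572
gripper_force: 66.5
```

Gripped at 49 mm. Now lift, turn and measure.

```bash
python3 -m handwheel '[[[0,0,-0.3,0],[0,0,-0.5,0],[0,0,-0.5,0],[0,0,-0.5,0],[0,0,0,0.6],[0,0,0,1],[0,0,0,1],[0,0,0,0]]]'
python3 - <<'E'
from h import *
go([.558,-.005,.03],86.7)
E
```

```text
t: 18.9
tcp_pos: [0.5323, -0.2182, 0.0267]
tool_rot: [0.727, 0.687, 0.0, 0.0]
force: [0.2, -0.2, -8.5]
finger_gap: 0.573
gripper_force: 64.8
t 18.9 tcp [ 0.5323 -0.2182  0.0267] head 86.76 F [ 0.2 -0.2 -8.5] gap 0.5728064784386314
units [ 8.57  0.54 -0.13] turn 0.01
```

```bash
python3 -m handwheel '[[[0.5,0,0,0],[1,0.1,0,0],[1,0.1,0,0],[1,0.1,0,0],[1,0.1,0,0],[1,0.1,0,0],[1,0,0,0],[1,0,0,0],[0.7,0,0,0],[0.3,0,0,0],[0,0,0,0],[0,0,0,0]]]'
python3 - <<'E'
import h
from h import *
p,d=snap('wrist','w6');s=sense();print(s['t'],s['tcp_pos'],s['force'])
cv2.imwrite('pics/w6b.png',cv2.resize(p[:,:,::-1],None,fx=1,fy=1))
C=camera_params('wrist');h.camera_params=lambda n:C
T=[];W=[]
R=Ro.from_quat(s['tool_rot']).as_matrix()
for v in range(0,260,2):
  for u in range(150,500,2):
    if d[v,u]>0:
      P=wd(u,v,d[v,u],s['tcp_pos'],s['tool_rot']);W.append(np.r_[P,u,v])
W=np.array(W);np.save('pics/w6pts.npy',W);T=(W[:,:3]-s['tcp_pos'])@R
tz=W[:,2]
m=(T[:,0]>.055)&(T[:,0]<.125)&(abs(T[:,1])<.035)&(tz>.078)&(tz<.112)
print('rim z hist',np.histogram(tz[m],8))
m2=m
print('saddle tool',(T[m2].min(0)+T[m2].max(0))/2,np.ptp(T[m2],axis=0),'world',(W[m2].min(0)+W[m2].max(0))[:3]/2)
m=(W[:,1]>.13)&(W[:,1]<.21)&(tz>.068)&(tz<.085)&(abs(W[:,0]-.569)<.06)
print('lug',m.sum(),W[m].min(0),W[m].max(0))
for y in np.arange(.145,.215,.006):
    k=m&(abs(W[:,1]-y)<.003)
    if k.sum():print(round(y,3),k.sum(),W[k,0].min(),W[k,0].max(),W[k,2].mean())
E
```

```text
t: 20.4
tcp_pos: [0.5573, -0.0075, 0.0262]
tool_rot: [0.727, 0.686, -0.0, 0.0]
force: [0.4, 1.2, -9.2]
finger_gap: 0.574
gripper_force: 64.8
20.45 [ 0.55724169 -0.00763013  0.02617159] [-0.49849206 -1.41435503 -9.67699869]
rim z hist (array([  72,  110,  633, 1685, 1746,   47,   24,   24]), array([0.0780185 , 0.08226526, 0.08651203, 0.09075879, 0.09500556,
       0.09925232, 0.10349909, 0.10774585, 0.11199261]))
saddle tool [ 0.08219218 -0.00485524 -0.06885472] [0.05434016 0.06001304 0.03398404] world [0.55712372 0.07378883 0.09500556]Traceback (most recent call last):
  File "<stdin>", line 19, in <module>
    return umr_minimum(a, axis, None, out, keepdims, initial, where)
ValueError: zero-size array to reduction operation minimum which has no identity
```

The lug is out of view from here. I'll lower the jack to hover 1 mm, advance 45 mm, then measure saddle and lug in one image.

```bash
python3 -m handwheel '[[[0,0,0.4,0],[0,0,0.4,0],[0,0,0.4,0],[0,0,0.3,0],[0,0,0.2,0],[0,0,0,0],[0.4,0,0,0],[0.5,0,0,0],[0.5,0,0,0],[0.4,0,0,0],[0,0,0,0],[0,0,0,0]]]'
cat > m.py <<'E'
import h,sys
from h import *
p,d=snap('wrist',sys.argv[1]);s=sense();print(s['t'],s['tcp_pos'],s['force'])
C=camera_params('wrist');h.camera_params=lambda n:C
R=Ro.from_quat(s['tool_rot']).as_matrix()
W=np.array([wd(u,v,d[v,u],s['tcp_pos'],s['tool_rot']) for v in range(0,260,2) for u in range(150,500,2) if d[v,u]>0])
T=(W-s['tcp_pos'])@R; tz=W[:,2]
m=(T[:,0]>.055)&(T[:,0]<.115)&(abs(T[:,1])<.027)&(tz>.045)&(tz<.062)
# circle fit on the saddle: 2%..98% extents
lo,hi=np.percentile(T[m],[1,99],axis=0);c=(lo+hi)/2
print('saddle tool',c,hi-lo,'world',R@c+s['tcp_pos'],'rimz',np.percentile(tz[m],[5,50,95]))
m=(W[:,1]>.10)&(W[:,1]<.215)&(tz>.068)&(tz<.085)&(abs(W[:,0]-.569)<.06)
print('lug',m.sum(),W[m].min(0) if m.any() else 0,W[m].max(0) if m.any() else 0)
for y in np.arange(.135,.215,.006):
    k=m&(abs(W[:,1]-y)<.003)
    if k.sum():print(round(y,3),k.sum(),W[k,0].min(),W[k,0].max(),W[k,2].mean())
E
python3 m.py w7
```

```text
t: 21.95
tcp_pos: [0.5597, 0.0382, -0.0163]
tool_rot: [0.727, 0.687, -0.0, 0.0]
force: [-0.7, -0.6, -7.5]
finger_gap: 0.576
gripper_force: 64.8
22.0 [ 0.55972136  0.03792998 -0.01634537] [-1.01925022  0.57333076 -8.76193272]
saddle tool [ 8.20777166e-02 -9.20651809e-05 -6.75015385e-02] [0.05088775 0.04847754 0.01114449] world [0.56437434 0.11988808 0.0511412 ] rimz [0.04619174 0.05213489 0.05610123]
lug 49 [0.5252159  0.10008795 0.06844   ] [0.53604979 0.10360128 0.08485967]
```

```bash
sed -i 's/^# circle.*/rm=m\&(tz>.053); l2,h2=np.percentile(T[rm],[.5,99.5],axis=0); print("rim",rm.sum(),(l2+h2)\/2,h2-l2)/' m.py
python3 -m handwheel '[[[0.2,0,0,0],[0.3,0,0,0],[0.3,0,0,0],[0,0,0,0],[0,0,0,0]]]'; python3 m.py w8
python3 - <<'E'
import cv2,numpy as np
p=cv2.imread('pics/w8.png');g=cv2.cvtColor(p,6)
print(g[0:110:6,240:440:8])
E
```

```text
t: 22.62
tcp_pos: [0.5608, 0.0583, -0.0164]
tool_rot: [0.727, 0.687, -0.0, 0.0]
force: [0.1, -0.0, -8.9]
finger_gap: 0.576
gripper_force: 64.8
22.675 [ 0.56083169  0.05810498 -0.0163324 ] [ 0.1178898  -0.44216602 -9.1995993 ]
rim 1208 [ 8.32746830e-02 -4.48955551e-05 -7.13181019e-02] [0.03632198 0.04372896 0.00388561]
saddle tool [ 0.07868534 -0.00010276 -0.06735632] [0.04451166 0.04870733 0.01123551] world [0.56526825 0.13667203 0.05101596] rimz [0.0460559  0.05190437 0.05607383]
lug 1814 [0.52586607 0.1104078  0.06808552] [0.58753144 0.1707256  0.08499546]
0.153 292 0.5564294073389643 0.5794167977815589 0.07412612845945883
0.159 620 0.5514355909369544 0.5847665974393119 0.07527396612875095
0.165 687 0.5491052852377719 0.5863763516932454 0.07654612728039753
0.171 93 0.5485043670939371 0.5875314437691578 0.07517222935431997
[[148 149  87  84  87  71 108 110 108 111  53 116 118 113 111  93  86  89
   88  54  98  97  95  96 157]
 [152 150  85  85  89  87 107 108 110 110  56 117 118 113 112  65  91  87
   86 101  96  97  99 100 154]
 [152 152  84  85  84  88  57 110 109 112  52 116 119 
[... 1031 characters left out ...]
92  89  87  90  89  89  87  92  58 105
   68 124 121 121 124  99 114]
 [100 116 106 108  52  89  87  92  88  90  88  89  88  87  88  94  54 105
  110 124 123 122 122 120 124]
 [ 97 108 102 105 100  88  85  89  85  88  87  88  87  87  84 105  66 103
  100 123 120 122 121 121 120]
 [ 99 132 101 108  97  89  89  89  86  92  88  90  89 111 111 111  58 105
   99 125 122 121 121 178 187]
 [ 97 117 103 113  86 108 113  90  91  88  88  88  85 110 110 109  57 107
  102 121 123 121 118 175 181]
 [122 129 105 116  69 107 106 111 105 107 108 108 108 107 109 110  58 109
  102 122 119 120 173 177 150]
 [120 131 102 108  86 106 106 108 108 107 109 107 108 105 106 105 101 104
   74 122 120 164 164 175 121]]
```

Lug end fit gives the spigot at about (0.568, 0.1725). The saddle is 88 mm ahead of the tool axis, so advance 1.12 units, set down and release.

```bash
python3 -m handwheel '[[[0.2,0.03,0,0],[0.3,0,0,0],[0.3,0,0,0],[0.22,0,0,0],[0.1,0,0,0],[0,0,0.04,0],[0,0,0.04,0],[0,0,0,0],[0,0,0,0]]]'
python3 m.py w9
python3 -m handwheel '[[[0,0,0,0],[0,0,0,0],[0,0,0,0],[0,0,0,0],[0,0,0,0],[0,0,0,0]]]' 85; python3 m.py w10
```

```text
t: 23.8
tcp_pos: [0.5632, 0.086, -0.0179]
tool_rot: [0.727, 0.686, 0.0, 0.0]
force: [-1.3, 1.9, -1.1]
finger_gap: 0.578
gripper_force: 65.7
23.85 [ 0.56317838  0.08605176 -0.01788085] [-2.15196922  1.27382547 -0.95894093]
t: 24.6
tcp_pos: [0.5632, 0.086, -0.0183]
tool_rot: [0.727, 0.686, 0.0, 0.0]
force: [-0.0, 1.4, -0.1]
finger_gap: 0.998
gripper_force: 0.0
24.65 [ 0.56312915  0.08605584 -0.01839702] [ 0.45592709 -0.19068151  0.0363302 ]Traceback (most recent call last):
  File "m.py", line 9, in <module>
    rm=m&(tz>.053); l2,h2=np.percentile(T[rm],[.5,99.5],axis=0); print("rim",rm.sum(),(l2+h2)/2,h2-l2)
                          ~~~~~~~~~~~~~^^^^^^^^^^^^^^^^^^^^^^^^
    return _quantile_unchecked(
        a, q, axis, out, overwrite_input, method, keepdims, weights)
    return _ureduce(a,
                    func=_quantile_ureduce_func,
    ...<5 lines>...
                    overwrite_input=overwrite_input,
                    method=method)
    r = func(a, **kwargs)
    result = _quantile(arr,
                       quantiles=q,
    ...<2 lines>...
                       out=out,
                       weights=wgt)
    slices_having_nans = np.isnan(arr[-1, ...])
                                  ~~~^^^^^^^^^
IndexError: index -1 is out of bounds for axis 0 with size 0
Traceback (most recent call last):
  File "m.py", line 9, in <module>
    rm=m&(tz>.053); l2,h2=np.percentile(T[rm],[.5,99.5],axis=0); print("rim",rm.sum(),(l2+h2)/2,h2-l2)
                          ~~~~~~~~~~~~~^^^^^^^^^^^^^^^^^^^^^^^^
IndexError: index -1 is out of bounds for axis 0 with size 0
```

Run:
```python
import h
from h import *
from scipy.optimize import least_squares
d=np.load('pics/w10.npy');s=sense();C=camera_params('wrist');h.camera_params=lambda n:C
W=np.array([wd(u,v,d[v,u],s['tcp_pos'],s['tool_rot']) for v in range(0,260) for u in range(240,410) if d[v,u]>0])
m=(W[:,1]>.14)&(W[:,1]<.205)&(abs(W[:,2]-.076)<.006)&(abs(W[:,0]-.568)<.03);L=W[m]
print(len(L))
E=[]
for y in np.arange(.148,.2,.003):
    k=abs(L[:,1]-y)<.0015
    if k.sum()>5:
        a,b=np.percentile(L[k,0],[1,99]);print(round(y,3),a,b)
        if y<.17:E+=[[a,y],[b,y]]
x=L[:,0]
for xx in np.arange(.556,.581,.004):
    k=abs(x-xx)<.002; E.append([xx,np.percentile(L[k,1],1)])
E=np.array(E);r=least_squares(lambda p:np.hypot(E[:,0]-p[0],E[:,1]-p[1])-p[2],[.568,.172,.02]);print(r.x,r.cost)
R=Ro.from_quat(s['tool_rot']).as_matrix();print('saddle est',R@[.088,0,0]+s['tcp_pos'])
go([.56,.08,.1])
```

```text
21194
0.151 0.5655501966126713 0.5714974423195495
0.154 0.5582631205666148 0.577153214588608
0.157 0.5548655160077292 0.5808043992590461
0.16 0.5526527528719811 0.5832895517842225
0.163 0.5508012971186806 0.5851115928641464
0.166 0.5495045731536665 0.5858278426142322
0.169 0.5489234426703219 0.5868390026535305
0.172 0.5487800247889392 0.5869723618129393
0.175 0.5489094819777365 0.5874052357322108
0.178 0.5489274936727959 0.5876047885167786
0.181 0.5491634419421876 0.5878057771259084
0.184 0.5494790885307185 0.5879355309495333
0.187 0.549617569294822 0.5882388469123794
0.19 0.5499536177549837 0.5883866432677083
0.193 0.5501198185285909 0.5887316604084212
0.196 0.5500377859117902 0.5886649379909826
0.199 0.5499108977104766 0.5514880125785535
[0.5678491  0.17099151 0.01893338] 3.2417512144173423e-06
saddle est [ 0.56821452  0.17390878 -0.01839863]
t 24.65 tcp [ 0.5631  0.0861 -0.0184] head 86.69 F [ 0.5 -0.2  0. ] gap 0.9945316386937229
units [-0.25 -0.11 -4.74] turn None
```

The saddle is about 2 mm past the spigot axis toward the sander, as intended. Now rise, move over the grip and shut the fingers.

```bash
python3 -m handwheel '[[[0,0,-0.4,0],[0,0,-1,0],[0,0,-1,0],[0,0,-1,0],[0,0,-1,0],[0,0,-1,0],[-0.7,0,0,0],[-1,0,0,0],[-1,0,0,0],[-1,0,0,0],[-1,0,0,0],[-1,0,0,0],[0,0,0,0]]]' 
python3 -m handwheel '[[[0,0,0,0],[0,0,0,0],[0,0,0,0],[0,0,0,0],[0,0,0,0]]]' 0
python3 - <<'E'
import h
from h import *
o=jk((.5682,.1739),86.7,-.05,0,0)
go(jk(o,86.7,-.18,0,.005),86.7)
p,d=snap('wrist','w11');s=sense();C=camera_params('wrist');h.camera_params=lambda n:C
W=np.array([injack(wd(u,v,d[v,u],s['tcp_pos'],s['tool_rot']),o,86.7) for v in range(0,250,2) for u in range(220,430,2) if d[v,u]>0])
k=(W[:,2]>40)&(W[:,2]<130)&(W[:,0]<-75)&(abs(W[:,1])<40);print('handle',k.sum())
for x in range(-170,-75,12):
    q=W[k&(abs(W[:,0]-x)<6)]
    if len(q):print(x,q.min(0)[1:],q.max(0)[1:])
q=W[(W[:,2]>70)&(abs(W[:,0]-18)<30)&(abs(W[:,1]-33)<15)];print('knob',q.mean(0),len(q))
E
```

```text
t: 26.28
tcp_pos: [0.5542, -0.0585, 0.1158]
tool_rot: [0.728, 0.685, -0.001, -0.001]
force: [0.0, -0.5, -0.5]
finger_gap: 0.995
gripper_force: 0.0
t: 26.9
tcp_pos: [0.555, -0.0559, 0.1167]
tool_rot: [0.727, 0.687, 0.0, 0.0]
force: [-0.3, 0.2, 0.0]
finger_gap: 0.005
gripper_force: 0.0
t 26.9 tcp [ 0.555  -0.0559  0.1167] head 86.71 F [-0.3  0.2  0. ] gap 0.005006784109147984
units [ 0.01 -0.    4.47] turn 0.0
handle 1340
-170 [-11.2  98. ] [ 11.1 120.1]
-158 [-11.4  89.5] [ 11.6 110.6]
-146 [-11.4  86.6] [ 11.7 104.2]
-134 [-7.3 75.1] [ 7.5 94.3]
-122 [-6.4 65.5] [ 6.6 80.8]
-110 [-9.6 56.5] [ 8.4 72.9]
-98 [-24.4  43.3] [24.4 66.8]
-86 [-26.1  40.1] [24.6 59.7]
knob [nan nan nan] 0<stdin>:11: RuntimeWarning: Mean of empty slice.
  ret = um.true_divide(
```

Handle is centred (y = 0) as predicted. First stroke.

```bash
python3 -m handwheel '[[[0,0,0.4,0],[0,0,0.4,0],[0,0,0.4,0],[0,0,0.4,0],[0,0,0.4,0],[0,0,0.4,0],[0,0,0.4,0],[0,0,0.4,0],[0,0,0.4,0],[0,0,0.3,0],[0,0,0.2,0],[0,0,0,0]]]'
python3 -m handwheel '[[[0,0,0.1,0],[0,0,0.1,0],[0,0,0,0]]]'
python3 -m handwheel '[[[0,0,0.1,0],[0,0,0.1,0],[0,0,0,0]]]'
```

```text
t: 28.45
tcp_pos: [0.5554, -0.0574, 0.014]
tool_rot: [0.727, 0.687, -0.0, 0.001]
force: [-0.7, -4.5, 7.2]
finger_gap: -0.003
gripper_force: 3.8
t: 28.82
tcp_pos: [0.5554, -0.0578, 0.0094]
tool_rot: [0.727, 0.687, -0.0, 0.001]
force: [-2.0, -7.0, 8.8]
finger_gap: 0.0
gripper_force: 4.3
t: 29.2
tcp_pos: [0.5555, -0.0579, 0.0068]
tool_rot: [0.727, 0.687, -0.0, 0.002]
force: [-5.1, -6.6, 23.9]
finger_gap: -0.001
gripper_force: 12.1
```

Stop reached at about z = 0.008. The grip dragged the tip outward (Fy -7 N), so on later strokes I'll follow the swing. Let the handle up and check the jack's position.

```bash
python3 -m handwheel '[[[0,0,-0.3,0],[0,0,-0.4,0],[0,0,-0.5,0],[0,0,-0.5,0],[0,0,-0.5,0],[0,0,-0.5,0],[0,0,-0.5,0],[0,0,-0.5,0],[0,0,-0.5,0],[0,0,-0.4,0],[0,0,0,0]]]'
cat > k.py <<'E'
import h,sys
from h import *
o=jk((.5682,.1739),86.7,-.05,0,0)
go(jk(o,86.7,-.172,0,.115),86.7)
p,d=snap('wrist',sys.argv[1]);s=sense();C=camera_params('wrist');h.camera_params=lambda n:C
W=np.array([injack(wd(u,v,d[v,u],s['tcp_pos'],s['tool_rot']),o,86.7) for v in range(0,250,1) for u in range(220,430,1) if d[v,u]>0])
k=(W[:,2]>40)&(W[:,2]<140)&(W[:,0]<-105)&(abs(W[:,1])<40)
for x in (-158,-134,-122):
    q=W[k&(abs(W[:,0]-x)<3)]
    if len(q):print(x,q.min(0)[1:],q.max(0)[1:])
q=W[(W[:,2]>3.5)&(W[:,2]<10)&(abs(W[:,1])<34)&(abs(W[:,1])>28)];print('sole rear x',np.percentile(q[:,0],[1,3]) if len(q) else 0)
q=W[(W[:,2]>3.5)&(W[:,2]<10)&(W[:,0]>-100)&(W[:,0]<-60)&(abs(W[:,1])<45)];print('sole y',np.percentile(q[:,1],[1,99]) if len(q) else 0)
E
python3 k.py w12
python3 - <<'E'
import h
from h import *
import os
src=open('k.py').read()
E
```

```text
t: 30.58
tcp_pos: [0.5556, -0.0566, 0.1201]
tool_rot: [0.727, 0.686, 0.0, 0.001]
force: [0.1, -0.5, -0.1]
finger_gap: -0.001
gripper_force: 0.0
t 30.575 tcp [ 0.5556 -0.0566  0.1201] head 86.68 F [ 0.1 -0.5 -0.1] gap -0.0011927801464043
units [ 0.35 -0.03  0.2 ] turn -0.0
-158 [-10.3  91.9] [ 12.  109.1]
-134 [-5.7 75.7] [ 7.  91.9]
-122 [-5.9 68. ] [ 7.2 79.6]
sole rear x [-109.5 -107.6]
sole y [-33.4  35.1]
```

Jack shift is at most about 1.5 mm. Second stroke, with the tool following the swing.

```bash
python3 -m handwheel '[[[0.35,0,0.2,0],[0,0,0.4,0],[-0.03,0,0.4,0],[-0.12,0,0.4,0],[-0.12,0,0.4,0],[-0.12,0,0.4,0],[-0.1,0,0.4,0],[-0.1,0,0.4,0],[-0.08,0,0.4,0],[-0.06,0,0.4,0],[-0.04,0,0.4,0],[-0.02,0,0.2,0],[0,0,0.2,0],[0,0,0.1,0],[0,0,0,0]]]'
python3 -m handwheel '[[[0,0,0.1,0],[0,0,0,0]]]'
```

```text
t: 32.5
tcp_pos: [0.5558, -0.0698, 0.0056]
tool_rot: [0.727, 0.687, 0.0, 0.003]
force: [-5.6, -5.1, 30.3]
finger_gap: 0.002
gripper_force: 15.1
t: 32.75
tcp_pos: [0.5558, -0.0699, 0.0049]
tool_rot: [0.727, 0.687, 0.0, 0.003]
force: [-9.3, -5.4, 41.9]
finger_gap: 0.002
gripper_force: 21.1
```

```bash
python3 -m handwheel '[[[0,0,-0.4,0],[0,0,-0.4,0],[0.05,0,-0.4,0],[0.05,0,-0.5,0],[0.05,0,-0.5,0],[0.05,0,-0.5,0],[0.1,0,-0.5,0],[0.1,0,-0.5,0],[0.1,0,-0.5,0],[0.05,0,-0.5,0],[0,0,0,0]]]' 
python3 k.py w13
cat > ft.py <<'E'
import h,sys
from h import *
p,d=snap('top',sys.argv[1]);C=camera_params('top');h.camera_params=lambda n:C
W=np.array([world('top',u,v,d[v,u]) for v in range(160,240) for u in range(235,330)])
def st(n,cx,cy,r):
    k=np.hypot(W[:,0]-cx,W[:,1]-cy)<r;print(n,k.sum(),np.median(W[k,2]))
st('lug',.568,.171,.012);st('base edge rear',.64,.21,.010);st('base in',.63,.225,.01)
E
python3 - <<'E'
import h
from h import *
d=np.load('pics/top0.npy');C=camera_params('top');h.camera_params=lambda n:C
W=np.array([world('top',u,v,d[v,u]) for v in range(160,240) for u in range(235,330)])
for n,cx,cy,r in(('lug',.568,.171,.012),('base edge rear',.64,.21,.010),('base in',.63,.225,.01)):
    k=np.hypot(W[:,0]-cx,W[:,1]-cy)<r;print(n,k.sum(),np.median(W[k,2]))
E
python3 ft.py t13
```

```text
t: 34.12
tcp_pos: [0.5559, -0.0538, 0.1178]
tool_rot: [0.727, 0.686, 0.001, 0.001]
force: [-0.5, -0.5, 0.2]
finger_gap: -0.0
gripper_force: 0.0
t 34.125 tcp [ 0.5559 -0.0538  0.1178] head 86.7 F [-0.5 -0.5  0.2] gap -2.587316236410796e-05
units [ 0.24 -0.03  0.11] turn -0.0
-158 [-10.4  91. ] [ 12.7 108.7]
-134 [-5.9 74.2] [ 7.6 87.6]
-122 [-6.  66.9] [ 7.  78.9]
sole rear x [-109.591 -107.7  ]
sole y [-33.38  35.6 ]
lug 38 0.07881087016064947
base edge rear 34 0.05558088065920419
base in 22 0.07699153003671932
lug 30 0.08923285100426359
base edge rear 38 0.046088657387564846
base in 21 0.08492181970709689
```

Two notches hold: the lug is up 10 mm and the jack hasn't moved. Third stroke, to be held.

```bash
python3 -m handwheel '[[[0.24,-0.06,0.1,0],[0,0,0.4,0],[-0.03,0,0.4,0],[-0.12,0,0.4,0],[-0.12,0,0.4,0],[-0.12,0,0.4,0],[-0.1,0,0.4,0],[-0.1,0,0.4,0],[-0.08,0,0.4,0],[-0.06,0,0.4,0],[-0.04,0,0.4,0],[-0.02,0,0.2,0],[0,0,0.1,0],[0,0,0,0],[0,0,0,0]]]'
python3 ft.py t14
```

```text
t: 36.1
tcp_pos: [0.5542, -0.0694, 0.0074]
tool_rot: [0.727, 0.687, 0.0, 0.002]
force: [-1.2, -3.8, 7.9]
finger_gap: -0.001
gripper_force: 3.9
lug 0 nan
base edge rear 37 0.05598801468374437
base in 20 0.0933620032794803
  return _methods._mean(a, axis=axis, dtype=dtype,
  ret = ret.dtype.type(ret / rcount)
```

```bash
python3 -m handwheel '[[[0,0,0.1,0],[0,0,0,0],[0,0,0,0]]]'
python3 -m handwheel '[[[0,0,0.06,0],[0,0,0,0],[0,0,0,0],[0,0,0,0],[0,0,0,0]]]'
python3 - <<'E'
import h
from h import *
dt,p14=None,None
p,d=snap('top','t15');p2,d2=snap('wrist','w15');s=sense();print(s['t'],s['force'])
Ct=camera_params('top');Cw=camera_params('wrist');h.camera_params=lambda n:Ct if n=='top' else Cw
d0=np.load('pics/top0.npy')
for nm,D in(('before',d0),('now',d)):
    W=np.array([world('top',u,v,D[v,u]) for v in range(160,240) for u in range(200,330)])
    for x in(.60,.63,.65):
        k=(abs(W[:,0]-x)<.006)&(W[:,1]>.215)&(W[:,1]<.24)&(W[:,2]>.06)&(W[:,2]<.12);print(nm,x,k.sum(),np.median(W[k,1:],axis=0))
    k=(abs(W[:,0]-.568)<.015)&(W[:,1]>.155)&(W[:,1]<.19)&(W[:,2]>.06);print(nm,'lug',k.sum(),np.median(W[k],axis=0))
o=jk((.5682,.1739),86.7,-.05,0,0)
W=np.array([injack(wd(u,v,d2[v,u],s['tcp_pos'],s['tool_rot']),o,86.7) for v in range(0,290) for u in range(220,430) if d2[v,u]>0])
q=W[(W[:,2]>70)&(W[:,2]<95)&(W[:,0]<40)&(W[:,0]>-40)&(abs(W[:,1]-33)<12)];print('knob',len(q),q.mean(0) if len(q) else 0)
for x in(-122,-140):
    q=W[(abs(W[:,0]-x)<3)&(abs(W[:,1])<8)&(W[:,2]>15)];print('handle',x,len(q),q.max(0) if len(q) else 0)
q=W[(W[:,2]>3.5)&(W[:,2]<10)&(abs(W[:,1])<34)&(abs(W[:,1])>28)];print('sole rear',np.percentile(q[:,0],[1,3]) if len(q) else 0)
E
```

```text
t: 36.52
tcp_pos: [0.5543, -0.0695, 0.0064]
tool_rot: [0.727, 0.687, 0.0, 0.002]
force: [-3.2, -4.1, 18.1]
finger_gap: 0.002
gripper_force: 9.2
t: 37.15
tcp_pos: [0.5544, -0.0695, 0.006]
tool_rot: [0.727, 0.687, 0.0, 0.003]
force: [-4.9, -5.1, 25.0]
finger_gap: -0.001
gripper_force: 12.8
37.25 [-5.51196997 -4.84334326 25.33900904]
before 0.6 18 [0.22768559 0.07748276]
before 0.63 23 [0.22690052 0.07572715]
before 0.65 20 [0.22786167 0.07570277]
before lug 74 [0.56859521 0.1735241  0.07817195]
now 0.6 6 [0.23472416 0.09176068]
now 0.63 20 [0.2270088  0.09224601]
now 0.65 16 [0.22680171 0.09171761]
now lug 0 [nan nan nan]
knob 0 0
handle -122 371 [-119.1    7.3   41. ]
handle -140 336 [-137.1    6.9   39.7]
sole rear [-111.3 -110.8]
  return _methods._mean(a, axis=axis, dtype=dtype,
  ret = um.true_divide(
```

The right side is up about 15 mm at the feet. The handle is level on its stop with 25 N held, and the sole hasn't moved. Handing in.

```bash
python3 -c "
from station import sign_off
print(sign_off())"
```

```text
the job is handed in; nothing more can be done
None
```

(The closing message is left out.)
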